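Do up the clamp knobs of a drain access cover in star order

ROBOT

A 6-joint arm with a two-finger parallel gripper is mounted at the origin on the work surface. World frame = base frame: x ahead of the robot, y to its left, z up, the work surface at z = 0. Lengths are in m, angles in rad, forces in N, time in s.
With the tool pointing down it reaches from about 0.375 to 0.925 m from the base axis. Payload 5.7 kg.
Tool frame: the origin (TCP) lies midway between the tips of the shut fingers; the grasp point (between the pads) lies 19 mm behind it; z points along the fingers, x is the direction in which the jaws open and shut, and the axes are right-handed (so a half turn about z gives the same grasp; the last joint's range is limited). The gripper opens to 88 mm and grips with 3 to 60 N. Pads are 20 mm wide; open, the fingers measure 115 mm over their backs; the gripper's body (75 mm by 178 mm) begins 61 mm behind the grasp point.
Start: joints at [-1.365, 0.359, 1.51, -0, 1.272, -0.115], TCP at [0.189, -0.569, 0.223] pointing down, gripper open.
Joint ranges: [-2.97, 2.97], [-1.01, 2.36], [0.21, 2.38], [-0.96, 4.11], [0.2, 2.71], [-2.98, 2.98]. Speed limits (rad/s): [2.39, 2.39, 3.14, 3.14, 3.14, 3.14].

INTERFACE

Orientations are given as a unit quaternion [x, y, z, w].
In Python, from bench import move_ptp, servo_line, goto_joints, move_gripper, sleep, inverse_kinematics, capture, PlanningError, close_job, spot_in, silhouettes, current_clock, current_joint_pos, current_qvel, current_joint_torque, current_position, current_orientation, current_force, current_torque, current_finger_gap gives the robot as it stands. Calls block until the motion is done:
- move_ptp(position, orientation): joint-space move of the TCP to a pose.
- servo_line(position, orientation=None, rate=0.15, contact_N=None): straight line of the TCP; orientation=None keeps the orientation; rate is the mean speed in m/s. With contact_N (N) it stops when the force on the tool has changed by that much, and returns True; else False.
- goto_joints(angles): joint-space move.
- move_gripper(opening): finger opening in m; the grip force is fixed at half the most; returns when the fingers have stopped.
- sleep(seconds).
- inverse_kinematics(position, orientation): joint angles nearest the present ones, or None.
- capture(name): name is "side" or "top"; returns a dict with "image" (480x640x3 uint8, blue, green, red), "range_z" (480x640 float32, m along the optical axis (not along the pixel's ray), 0 where there is no reading), "intrinsics" (3x3 intrinsics, pixels), "R" (3x3) and "t" (3): a world point X has camera coordinates R X + t. Camera axes: x right, y down, z forward; pixel columns grow to the right and rows downward; lengths in m; the calibration is good to about 2 mm. A picture is of the moment at which its call begins.
A pose or a line that the arm cannot do raises PlanningError and nothing moves.
- close_job(): hands the job in, once; it reports no verdict.
Trained networks look in the newest picture that a camera, given by its name, has taken for a name from the list of things; names that differ only in an ending like _2 or _b are one class to them, and where a whole thing is asked for, a point or a joint stands for the part that bears it (a point fixed in the world has none). Each returns a list of dicts, best first, with "conf" (0 to 1); they miss things now and then, are a little off and sometimes report something else, mostly with a low value. They report only what shows in the picture. A call takes as long as a camera call. They do not tell look-alikes from the thing itself.
- spot_in(camera, query): "xy" ([column, row] in pixels, amid what is visible of it).
- silhouettes(camera, query): "region" (480x640 bool, what is visible of it) and "xy" ([column, row] in pixels, amid what is visible of it).
Readings, each from a call of its own:
- current_clock(): time.
- current_joint_pos(): joint angles.
- current_qvel(): joint speeds.
- current_joint_torque(): joint torques, N m.
- current_position(): TCP position.
- current_orientation(): TCP orientation.
- current_force(): force on the tool from outside, world axes, zero at the start.
- current_torque(): the same for the moment, N m.
- current_finger_gap(): finger opening in m.
Only numpy, scipy, OpenCV 4.12 (cv2) and the standard library are available. Lean on these libraries where they do the work, as an engineer would, in place of code of your own. Each camera call takes 0.05 s, during which the arm holds its last target.

TASK

The cover of the grey drain access fitting is being clamped down: two facing clamp knobs already stand about half-way, the other two are still open. Finish the first pass by turning the two open knobs clockwise to about half-way too (wing at 45 degrees); then make the second pass in star order, turning all four clockwise fully home to the stop (wing pointing at the centre), the second knob being the one opposite the first. Leave the cover seated flat, and the coupling, the tin and the wrench where they are.

Things in the scene. Friction and masses are not known exactly. Their poses are not given: they have to be found in the camera images.
- fitting: grey plastic drain access fitting, fixed to the bench; origin under its centre at bench level, z up. Square foot 200 mm, barrel 150 mm across, flat round top 180 mm across, 100 mm high. x points along its pipe stub (90 mm across at its end, 140 mm from the centre, top 95 mm high). Clamp knobs 1, 2, 3, 4 at 45, 135, 225, 315 degrees anticlockwise from x: 1 faces 3, 2 faces 4
- mouth (a point): centre of the fitting's open round mouth, level with its flat top face, 100 mm above the bench; bore 122 mm across. Same axes as the fitting. The clamp knobs' turning axes stand 98 mm from this point
- cover_rim (a point): centre of the round cover (0.25 kg) that lies loose, already seated, in the mouth; point at the underside of its rim plate, level with the fitting's top face; z up. Rim plate: grey disc 144 mm across, 8 mm thick, with a tapered plug below (114 to 104 mm across, 14 deep; up to 4 mm play in the bore) and a round upright handle in the middle, 32 mm across, its top 46 mm above this point
- coupling_mid (a point): bystander: middle of a loose terracotta pipe coupling, an upright open tube 92 mm across and 80 mm high, on the bench beside the fitting, left or right
- tin_mid (a point): bystander: middle of a loose plain metal tin, 80 mm across and 110 mm high, upright on the bench on the other side of the fitting from the coupling
- wrench_grip (a point): bystander: grip of a loose steel wrench 200 mm long lying crosswise at the far right. (A fixed red bin 160 x 220 mm, 80 mm high, with pipe bends stands at the far left.)
- clamp1_wing (a point): grip centre of clamp knob 1, on its turning axis: black wing (bar) 64 mm long, 14 thick, 26 high on a hub; 40 mm above the fitting's top face, 10 below the wing's top, 16 above its underside. x: along the wing, to the end under which a flat steel clamp finger sticks out (60 mm from the axis, 18 wide, top 16.5 mm above the top face); z up. Light friction (0.08 N m); stays where left
- clamp1 (a joint): turn of clamp knob 1 in rad, growing clockwise seen from above. 0: fully open, wing square to the line to the mouth's centre, finger clear of the cover; 0.785: half-way, finger tip just over the cover's edge; 1.571: end stop (home), wing and finger point at the mouth's centre. Starts about half-way, 0.6 to 0.95
- clamp2_wing (a point): grip centre of clamp knob 2, on its turning axis: black wing (bar) 64 mm long, 14 thick, 26 high on a hub; 40 mm above the fitting's top face, 10 below the wing's top, 16 above its underside. x: along the wing, to the end under which a flat steel clamp finger sticks out (60 mm from the axis, 18 wide, top 16.5 mm above the top face); z up. Light friction (0.08 N m); stays where left
- clamp2 (a joint): turn of clamp knob 2 in rad, growing clockwise seen from above. 0: fully open, wing square to the line to the mouth's centre, finger clear of the cover; 0.785: half-way, finger tip just over the cover's edge; 1.571: end stop (home), wing and finger point at the mouth's centre. Starts open, 0 to 0.25
- clamp3_wing (a point): grip centre of clamp knob 3, on its turning axis: black wing (bar) 64 mm long, 14 thick, 26 high on a hub; 40 mm above the fitting's top face, 10 below the wing's top, 16 above its underside. x: along the wing, to the end under which a flat steel clamp finger sticks out (60 mm from the axis, 18 wide, top 16.5 mm above the top face); z up. Light friction (0.08 N m); stays where left
- clamp3 (a joint): turn of clamp knob 3 in rad, growing clockwise seen from above. 0: fully open, wing square to the line to the mouth's centre, finger clear of the cover; 0.785: half-way, finger tip just over the cover's edge; 1.571: end stop (home), wing and finger point at the mouth's centre. Starts about half-way, 0.6 to 0.95
- clamp4_wing (a point): grip centre of clamp knob 4, on its turning axis: black wing (bar) 64 mm long, 14 thick, 26 high on a hub; 40 mm above the fitting's top face, 10 below the wing's top, 16 above its underside. x: along the wing, to the end under which a flat steel clamp finger sticks out (60 mm from the axis, 18 wide, top 16.5 mm above the top face); z up. Light friction (0.08 N m); stays where left
- clamp4 (a joint): turn of clamp knob 4 in rad, growing clockwise seen from above. 0: fully open, wing square to the line to the mouth's centre, finger clear of the cover; 0.785: half-way, finger tip just over the cover's edge; 1.571: end stop (home), wing and finger point at the mouth's centre. Starts open, 0 to 0.25
Things that resemble listed ones, but are neither listed nor needed, are in the scene too. Leave any green, purple or yellow look-alike of the part that bears cover_rim alone.

How it is judged:
On the way:
1. first pass: all four knobs are about half-way (0.45 to 1.13 rad), cover seated (horizontal distance between cover_rim and mouth below 0.008 m and z of cover_rim in the frame of mouth between -0.004 and 0.003 m and angle between cover_rim's own z axis and vertical below 0.05 rad and value of joint clamp1 between 0.45 and 1.13 rad and value of joint clamp2 between 0.45 and 1.13 rad and value of joint clamp3 between 0.45 and 1.13 rad and value of joint clamp4 between 0.45 and 1.13 rad), for 0.2 s.
At the end, for the whole second after the job is handed in: The cover lies flat in the mouth (centre within 8 mm, rim plate within 3 mm above and 4 mm below the top face, tilt under 0.05 rad), at rest, and all four knobs are within about 0.17 rad of the stop (over 1.4 rad) (horizontal distance between cover_rim and mouth below 0.008 m and z of cover_rim in the frame of mouth between -0.004 and 0.003 m and angle between cover_rim's own z axis and vertical below 0.05 rad and value of joint each of clamp1, clamp2, clamp3, clamp4 above 1.4 rad and linear speed of cover below 0.02 m/s); the robot touches nothing.
It fails at once if on the second pass two neighbouring knobs were done before either of the other two (not star order) ((value of joint each of clamp1, clamp2 above 1.25 rad and value of joint each of clamp3, clamp4 below 1.25 rad) or (value of joint each of clamp2, clamp3 above 1.25 rad and value of joint each of clamp4, clamp1 below 1.25 rad) or (value of joint each of clamp3, clamp4 above 1.25 rad and value of joint each of clamp1, clamp2 below 1.25 rad) or (value of joint each of clamp4, clamp1 above 1.25 rad and value of joint each of clamp2, clamp3 below 1.25 rad)).
It fails at once if a knob went well past half-way (over 1.2 rad) while another was still not taken up (under 0.4 rad) (value of joint any of clamp1, clamp2, clamp3, clamp4 above 1.2 rad and value of joint any of clamp1, clamp2, clamp3, clamp4 below 0.4 rad).
It fails at once if the loose coupling, the tin or the wrench was pushed more than 30 mm (distance of any of coupling_mid, tin_mid, wrench_grip from where it was at the start of the episode above 0.03 m).
It also fails if it takes over 72 s, if anything falls off the work surface, if the arm or the gripper's body presses on something with over 40 N, if the wrist force passes 120 N, or if a joint passes its speed limit or range.

## Working session

There is one attempt and no reset: what is moved stays moved. The work goes in short steps, each a Python script; the robot and the scene stay as the last script left them, time stands still between calls to the robot, and variables do not carry over. Pictures are saved under pics/ and viewed, and the job is handed in when it is done.

```bash
ls; mkdir -p pics
python3 - <<'E'
from bench import *
import cv2,numpy as np
print(current_clock(),current_position(),current_orientation())
for n in("side","top"):
    c=capture(n);cv2.imwrite(f"pics/{n}0.png",c["image"]);print(n,c["intrinsics"].tolist(),c["R"].tolist(),c["t"].tolist())
    for q in("clamp1_wing","cover_rim","fitting","coupling_mid","tin_mid","wrench_grip"):
        print(q,[(np.round(d["conf"],2),np.round(d["xy"]).tolist()) for d in spot_in(n,q)])
E
```

```text
pics
0.0 [ 0.18904116 -0.5686984   0.2218254 ] [ 8.10955215e-01 -5.85107509e-01 -6.76893621e-04 -6.19402704e-04]
side [[435.8531811523575, 0.0, 315.3622913153329], [0.0, 435.8531811523575, 251.7854647232261], [0.0, 0.0, 1.0]] [[0.9757931175929794, -0.21855763551004193, -0.007768630409122975], [-0.16898488788207533, -0.730964955621823, -0.6611613580059474], [0.13882326651414123, 0.6464694838993142, -0.7502035104298684]] [-0.5653049564604159, 0.1559881782419046, 1.0101538328333792]
clamp1_wing [(np.float64(0.74), [288.0, 211.0])]
cover_rim [(np.float64(0.84), [193.0, 235.0]), (np.float64(0.82), [421.0, 280.0]), (np.float64(0.69), [304.0, 195.0]), (np.float64(0.66), [298.0, 241.0]), (np.float64(0.64), [350.0, 348.0])]
fitting [(np.float64(0.6), [307.0, 266.0])]
coupling_mid [(np.float64(0.65), [279.0, 389.0])]
tin_mid [(np.float64(0.87), [244.0, 186.0])]
wrench_grip [(np.float64(0.76), [379.0, 413.0]), (np.float64(0.42), [287.0, 210.0])]
top [[612.7488903808415, 0.0, 305.8176836814192], [0.0, 612.7488903808415, 224.75109439962688], [0.0, 0.0, 1.0]] [[0.009083654918506238, -0.9998407445840591, 0.015361402374645275], [-0.9843477117250251, -0.011644665285383552, -0.1758521657304746], [0.17600303870964393, -0.013523580886201833, -0.9842967251418576]] [-0.0347698122082509, 0.5855130925755224, 1.1744615686889066]
clamp1_wing [(np.float64(0.68), [233.0, 243.0]), (np.float64(0.67), [327.0, 220.0])]
cover_rim [(np.float64(0.73), [397.0, 220.0]), (np.float64(0.71), [330.0, 118.0]), (np.float64(0.69), [282.0, 235.0]), (np.float64(0.64), [184.0, 369.0]), (np.float64(0.63), [162.0, 215.0])]
fitting [(np.float64(0.89), [248.0, 228.0]), (np.float64(0.46), [270.0, 186.0])]
coupling_mid [(np.float64(0.6), [466.0, 297.0])]
tin_mid [(np.float64(0.94), [122.0, 287.0]), (np.float64(0.68), [290.0, 286.0])]
wrench_grip [(np.float64(0.8), [467.0, 209.0])]
```

View pics/top0.png

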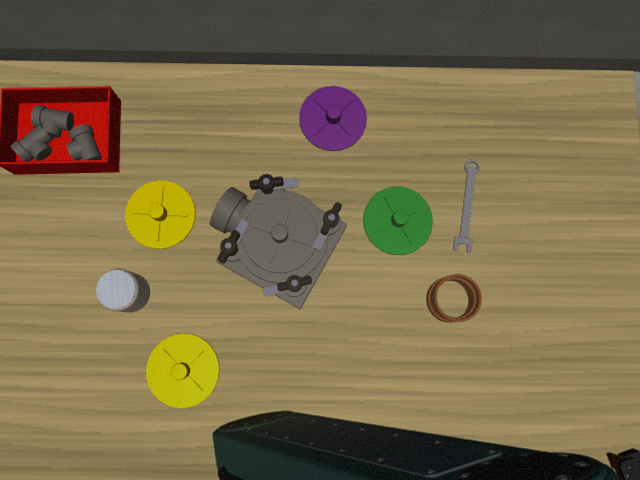

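View pics/side0.png

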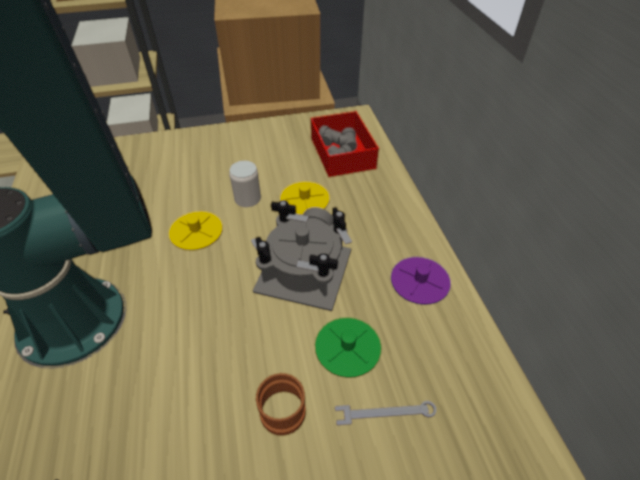

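```bash
python3 -c "
import cv2
i=cv2.imread('pics/top0.png');cv2.imwrite('pics/top0z.png',cv2.resize(i[130:350,140:430],None,fx=2.7,fy=2.7,interpolation=2))"
```

```text
(no output)
```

View pics/top0z.png

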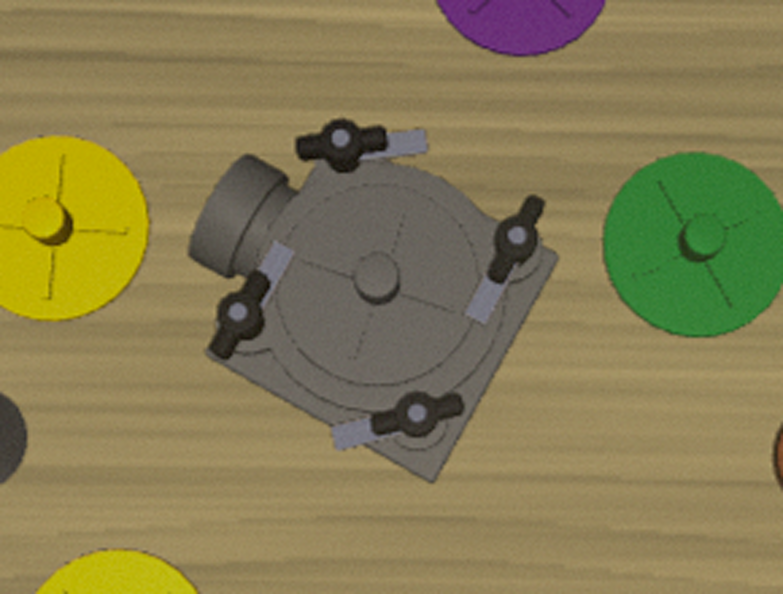

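The grey cover, handle at top-image (282,235), is seated in the fitting. The yellow (162,215 and 184,369), green (397,220) and purple (330,118) discs are look-alikes. The stub points up-left, so knob 1 is left (228,247) and half-way, 2 is bottom (294,284) and open, 3 is right (331,219) and half-way, and 4 is top (267,183) and open. Next I measure the knobs from depth.

```bash
cat > h.py <<'E'
from bench import *
import cv2,numpy as np
from scipy.spatial.transform import Rotation as Rn
def cloud(c):
    K=c["intrinsics"];v,u=np.mgrid[:480,:640];z=c["range_z"]
    P=np.stack([(u-K[0,2])/K[0,0]*z,(v-K[1,2])/K[1,1]*z,z],-1)
    return (P-c["t"])@c["R"]
def knobs(name="top",save=None,verbose=True):
    c=capture(name);W=cloud(c)
    ctr=np.array([0.49,0.0])
    if name=="top" or True:
        pass
    im=c["image"].astype(int)
    if save: cv2.imwrite(save,c["image"])
    dark=(im.max(-1)<75)
    return c,W,dark
E
python3 - <<'E'
from h import *
for n in("top","side"):
    c,W,dark=knobs(n)
    P=dict(top=[(282,235),(250,260),(228,247),(294,284),(331,219),(267,183),(120,288),(466,297)],side=[(304,240),(289,210),(340,220),(323,263),(263,250)])[n]
    for u,v in P: print(n,u,v,np.round(W[v,u],4),c["image"][v,u])
    z=c["range_z"]
    m=dark&(W[...,2]>.128)&(W[...,2]<.17)&(W[...,0]>.3)&(W[...,0]<.8)&(abs(W[...,1])<.3)&(z>0)
    k,l,s,ce=cv2.connectedComponentsWithStats(m.astype(np.uint8))
    for i in range(1,k):
        if s[i,4]<40: continue
        p=W[l==i]; q=p[:,:2]-p[:,:2].mean(0); w,e=np.linalg.eigh(q.T@q)
        a=q@e[:,1];b=q@e[:,0]
        print(n,ce[i].round(),s[i,4],p.mean(0).round(4),"ang",np.degrees(np.arctan2(e[1,1],e[0,1])).round(1),np.ptp(a).round(4),np.ptp(b).round(4),"z",np.percentile(p[:,2],[5,50,95]).round(4))
E
```

```text
top 282 235 [0.5492 0.0162 0.1474] [ 98 102 110]
top 250 260 [0.5079 0.0774 0.1011] [ 91  99 103]
top 228 247 [0.5246 0.1136 0.1558] [129 120 121]
top 294 284 [ 0.4588 -0.007   0.1555] [124 116 116]
top 331 219 [ 0.5797 -0.0737  0.1499] [129 118 119]
top 267 183 [0.646  0.0455 0.1517] [110 100 102]
top 120 288 [0.4516 0.3166 0.112 ] [182 174 169]
top 466 297 [ 0.4483 -0.3594  0.001 ] [ 97 141 160]
top [266. 183.] 343 [0.6471 0.0472 0.1484] ang 98.8 0.0617 0.0284 z [0.1326 0.1504 0.1543]
top [330. 219.] 306 [ 0.5806 -0.0724  0.1498] ang 152.2 0.0626 0.0279 z [0.1396 0.151  0.1544]
top [229. 246.] 338 [0.527  0.1133 0.1491] ang 153.4 0.0632 0.0276 z [0.1365 0.1506 0.1544]
top [294. 283.] 326 [ 0.4611 -0.0071  0.1501] ang 105.6 0.0623 0.028 z [0.1426 0.1509 0.1547]
side 304 240 [0.555  0.0052 0.129 ] [51 53 56]
side 289 210 [0.538  0.0996 0.1397] [ 8 10  8]
side 340 220 [0.6456 0.0301 0.1487] [24 25 28]
side 323 263 [ 0.5774 -0.0878  0.1495] [21 21 23]
side 263 250 [ 0.4589 -0.0214  0.1481] [26 25 26]
side [283. 208.] 207 [0.5246 0.1062 0.1427] ang 152.8 0.0582 0.021 z [0.1305 0.1443 0.1517]
side [339. 220.] 177 [0.644  0.0364 0.1444] ang 103.4 0.0598 0.025 z [0.1301 0.1479 0.1524]
side [302. 237.] 56 [0.5514 0.0088 0.1351] ang 171.3 0.0276 0.0111 z [0.1294 0.135  0.1421]
side [263. 250.] 205 [ 0.4599 -0.0192  0.1456] ang 107.5 0.0597 0.028 z [0.131  0.1484 0.1526]
side [323. 262.] 315 [ 0.5797 -0.08    0.1439] ang 153.8 0.0626 0.0275 z [0.13   0.1464 0.1522]
```

Run:
```python
from h import *
for n in("top","side"):
    c,W,dark=knobs(n);z=c["range_z"]; print(n,"cam pos",(-c["R"].T@c["t"]).round(3))
    im=c["image"].astype(int)
    ok=(W[...,0]>.3)&(W[...,0]<.8)&(abs(W[...,1])<.36)&(z>0)
    m=ok&(W[...,2]>.1465)&(W[...,2]<.1535)
    k,l,s,ce=cv2.connectedComponentsWithStats(m.astype(np.uint8))
    for i in range(1,k):
        if s[i,4]<40: continue
        p=W[l==i]; lo,hi=p[:,:2].min(0),p[:,:2].max(0)
        print(ce[i].round(),s[i,4],p.mean(0).round(4),((lo+hi)/2).round(4))
    hs=im.max(-1)-im.min(-1)
    for q in ("tin_mid","cover_rim"):
        for d in silhouettes(n,q):
            p=W[d["region"]&(z>0)]; 
            if q=="tin_mid": p=p[(p[:,2]>.105)&(p[:,2]<.116)]
            else: p=p[(p[:,2]>.004)&(p[:,2]<.013)]
            if len(p)>30:
                lo,hi=np.percentile(p[:,:2],[1,99],axis=0); print(q,d["xy"],len(p),((lo+hi)/2).round(4),(hi-lo).round(4),np.median(p[:,2]).round(4))
```

```text
top cam pos [ 0.37  -0.012  1.26 ]
[266. 182.] 250 [0.649  0.0479 0.1506] [0.6494 0.0486]
[330. 217.] 265 [ 0.5829 -0.0726  0.1506] [ 0.5829 -0.0728]
[280. 232.] 105 [0.5545 0.0206 0.1481] [0.5556 0.0209]
[227. 246.] 271 [0.5278 0.1154 0.1507] [0.5281 0.1153]
[294. 283.] 288 [ 0.4616 -0.0065  0.1506] [ 0.4614 -0.0069]
tin_mid [121.5, 286.9] 1173 [0.4501 0.3261] [0.067 0.068] 0.1108
side cam pos [ 0.438 -0.663  0.857]
[283. 204.] 144 [0.5261 0.111  0.1502] [0.5252 0.1123]
[339. 215.] 147 [0.6469 0.0448 0.1504] [0.6474 0.047 ]
[263. 246.] 172 [ 0.4597 -0.0104  0.1503] [ 0.4597 -0.0087]
[323. 258.] 186 [ 0.581  -0.0759  0.1501] [ 0.5805 -0.0749]
tin_mid [245.3, 186.1] 356 [0.4475 0.3241] [0.0664 0.0685] 0.11
tin_mid [309.0, 268.1] 315 [0.5508 0.0105] [0.2221 0.1952] 0.114
```

```bash
cat >> h.py <<'E'
C=np.array([.5544,.0193]);YAW=np.radians(61.25)
def phi(k): return YAW+np.pi/4+(k-1)*np.pi/2
def axis(k): return C+.098*np.array([np.cos(phi(k)),np.sin(phi(k))])
R_=.026;Z=.123
def pose(k,th,z=Z,flip=0):
    t=phi(k)+np.pi/2-th
    p=axis(k)+R_*np.array([np.cos(t),np.sin(t)])
    a=t+np.pi/2+flip*np.pi
    x=np.array([np.cos(a),np.sin(a),0]);zz=np.array([0,0,-1.]);M=np.stack([x,np.cross(zz,x),zz],1)
    return [*p,z],Rn.from_matrix(M).as_quat().tolist()
def arc(k,t0,t1,flip,contact=None,rate=.025):
    n=max(1,int(np.ceil(abs(t1-t0)/.2)))
    for t in np.linspace(t0,t1,n+1)[1:]:
        p,q=pose(k,t,flip=flip)
        if servo_line(p,q,rate=rate,contact_N=contact):
            print("contact at seg",round(t,2),current_force()); return True
    return False
def enter(k,th,flip,w=.04):
    move_ptp(*pose(k,th,z=.185,flip=flip)); move_gripper(w)
    hit=servo_line(pose(k,th,flip=flip)[0],rate=.12,contact_N=12)
    print("enter",k,"hit",hit,current_clock(),current_force())
    if hit: return False
    move_gripper(.0165);print("gap",current_finger_gap(),current_force());return True
def leave(k):
    move_gripper(.045);p=current_position();servo_line([p[0],p[1],.185],rate=.15);print("t",current_clock())
E
python3 - <<'E'
from h import *
for k,a,b in((2,0.01,.82),(4,.13,1.66),(1,.75,1.66),(3,.77,1.66)):
    for f in(0,1):
        qs=[inverse_kinematics(*pose(k,t,flip=f)) for t in np.linspace(a,b,4)]
        print(k,f,[None if q is None else np.round(q[5],2) for q in qs],np.round(qs[0],2) if qs[0] is not None else '')
print(current_clock())
E
```

```text
2 0 [np.float64(-0.49), np.float64(-0.23), np.float64(0.04), np.float64(0.31)] [-0.22  0.3   1.9  -0.    0.94 -0.49]
2 1 [np.float64(2.65), np.float64(2.91), None, np.float64(-2.83)] [-0.22  0.3   1.9  -0.    0.94  2.65]
4 0 [None, np.float64(-2.78), np.float64(-2.28), np.float64(-1.79)] 
4 1 [np.float64(-0.15), np.float64(0.36), np.float64(0.86), np.float64(1.35)] [ 0.01  0.52  1.5  -0.    1.11 -0.15]
1 0 [np.float64(2.15), np.float64(2.46), np.float64(2.77), None] [ 0.11  0.36  1.8  -0.    0.98  2.15]
1 1 [np.float64(-0.99), np.float64(-0.68), np.float64(-0.37), np.float64(-0.06)] [ 0.11  0.36  1.8  -0.    0.98 -0.99]
3 0 [np.float64(-1.34), np.float64(-1.06), np.float64(-0.77), np.float64(-0.48)] [-0.26  0.48  1.59 -0.    1.07 -1.34]
3 1 [np.float64(1.8), np.float64(2.09), np.float64(2.37), np.float64(2.66)] [-0.26  0.48  1.59 -0.    1.07  1.8 ]
1.1
```

Run:
```python
from h import *
if enter(2,.02,0):
    print(arc(2,.02,.82,0),current_force()); leave(2)
    move_ptp(*pose(4,.13,z=.2,flip=1))
    c=capture("side");cv2.imwrite("pics/s1.png",cv2.resize(c["image"][150:330,180:420],None,fx=3,fy=3))
```

```text
enter 2 hit False 4.8083 [-0.07266442  0.2602499  -0.72016998]
gap 0.016284426949850318 [-0.54268356  0.65043427 -0.04739248]
False [ 1.91464883 -3.29225662  0.73621211]
t 8.0167
```

View pics/s1.png

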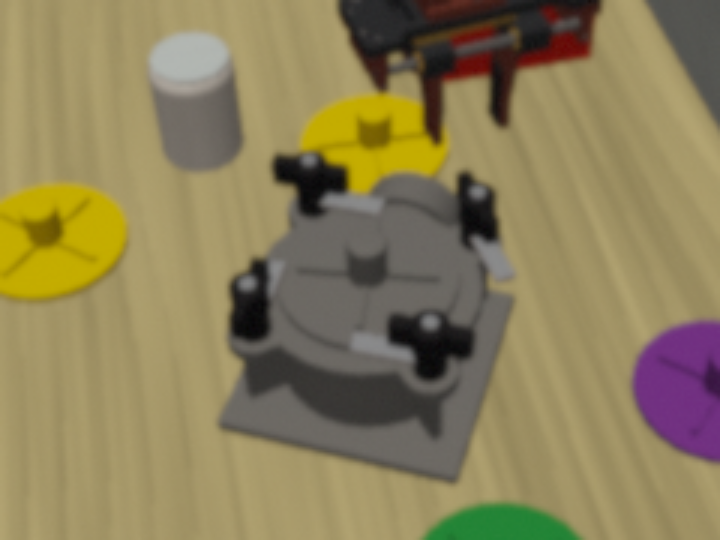

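In the enlarged crop, knob 2 (250,300) now stands about half-way with its finger over the cover edge. Knobs 1 and 3 (310,180 and 430,340) are unchanged, and knob 4 (478,205) is still open. Next is knob 4 to half-way, measured before I continue.

```bash
cat >> h.py <<'E'
def angles(n="side",save=None):
    c=capture(n);W=cloud(c);z=c["range_z"]
    if save: cv2.imwrite(save,cv2.resize(c["image"][150:330,180:420],None,fx=3,fy=3) if n=="side" else cv2.resize(c["image"][130:350,140:430],None,fx=2.7,fy=2.7))
    for k in range(1,5):
        d=W[...,:2]-axis(k)
        m=(np.hypot(d[...,0],d[...,1])<.036)&(z>0)&(W[...,2]>.143)&(W[...,2]<.154)
        p=W[m][:,:2]
        if len(p)<50: print(k,"hidden",len(p));continue
        q=p-p.mean(0);w,e=np.linalg.eigh(q.T@q);a=np.arctan2(e[1,1],e[0,1])
        th=(phi(k)+1.5*np.pi-a)%np.pi
        print(k,"theta",round(th if th<2.6 else th-np.pi,2),len(p),p.mean(0).round(4)-axis(k).round(4),"len",np.ptp(q@e[:,1]).round(3))
    p=W[(np.hypot(W[...,0]-C[0],W[...,1]-C[1])<.06)&(z>0)&(W[...,2]>.1)&(W[...,2]<.115)]
    A=np.c_[p[:,:2],np.ones(len(p))];s=np.linalg.lstsq(A,p[:,2],rcond=None)[0];print("cover z",np.median(p[:,2]).round(4),"slope",s[:2].round(3))
E
python3 - <<'E'
from h import *
if enter(4,.13,1):
    print(arc(4,.13,.82,1),current_force()); sleep(.3); leave(4)
    angles("side","pics/s2.png")
E
```

```text
enter 4 hit False 10.2 [ 1.52469595 -0.48030674  0.56588831]
gap 0.016571990401140803 [ 0.63724039 -0.2139058  -0.34246314]
False [-1.36610038 -0.70800847  0.70979943]
t 13.6083
1 theta 0.76 175 [-0.0019 -0.0029] len 0.065
2 theta 0.73 194 [-0.0014 -0.0031] len 0.063
3 theta 0.77 234 [-0.0013 -0.0019] len 0.062
4 theta 0.82 168 [-0.0024 -0.0038] len 0.065
cover z 0.1085 slope [ 0.001 -0.001]
```

View pics/s2.png

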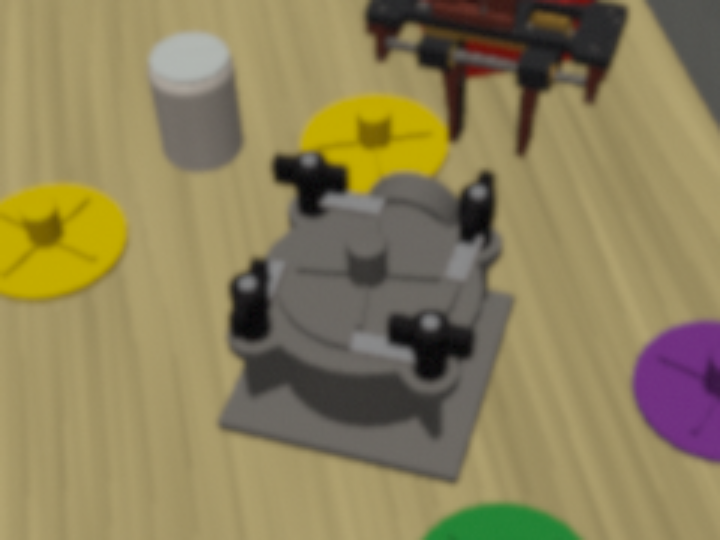

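The crop shows all four fingers just over the cover edge: knobs 1 (310,180), 2 (250,300), 3 (430,340) and 4 (478,205). The measured angles are 0.73–0.82 rad and the cover is flat. I run the second pass in the order 4, 2, 1, 3.

Run:
```python
from h import *
for k,th,f in((4,.8,1),(2,.75,0)):
    if not enter(k,th,f): print("blocked");break
    print(k,arc(k,th,1.45,f)); print(arc(k,1.45,1.66,f,contact=10,rate=.02),current_force()); leave(k)
move_ptp(*pose(1,.76,z=.2,flip=1))
angles("side","pics/s3.png");print(current_clock())
```

```text
enter 4 hit False 14.9 [ 0.07393926 -0.10937321  0.28044395]
gap 0.0168554597108058 [ 0.17231812 -0.17855751  0.0966792 ]
4 False
contact at seg 1.66 [0.64825486 2.79851655 2.38036737]
True [0.64825486 2.79851655 2.38036737]
t 18.4417
enter 2 hit False 20.4667 [0.34159987 0.45311854 0.06698274]
gap 0.016721061068554414 [0.37854264 0.56533769 0.17892468]
2 False
False [-2.76875796 -4.42966949  0.77031524]
t 24.1417
1 theta 0.77 173 [-0.0017 -0.0025] len 0.063
2 theta 1.57 216 [-0.0011 -0.0028] len 0.063
3 theta 0.76 235 [-0.0013 -0.002 ] len 0.063
4 theta 1.58 179 [-0.0021 -0.0024] len 0.063
cover z 0.1084 slope [0.001 0.002]
26.0667
```

View pics/s3.png

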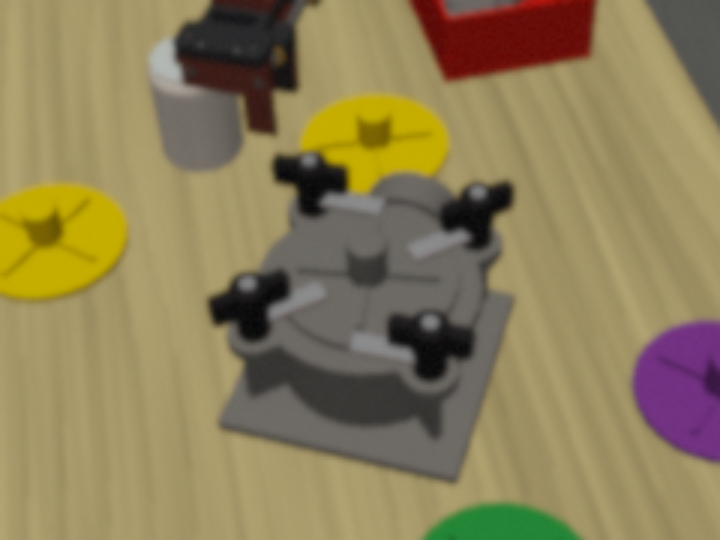

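Knobs 4 (478,205) and 2 (250,300) point at the centre, both at about 1.57 rad. Knobs 1 and 3 are next.

Run:
```python
from h import *
for k,th,f in((1,.76,1),(3,.76,0)):
    if not enter(k,th,f): print("blocked");break
    print(k,arc(k,th,1.45,f)); print(arc(k,1.45,1.66,f,contact=10,rate=.02),current_force()); leave(k)
goto_joints([-1.365, 0.359, 1.51, 0, 1.272, -0.115])
angles("side");angles("top","pics/t4.png")
for n in ("top","side"):
    for q in("coupling_mid","tin_mid","wrench_grip"): print(n,q,[(round(float(d["conf"]),2),np.round(d["xy"]).tolist()) for d in spot_in(n,q)][:2])
    if n=="top": capture("side")
print(current_clock(),current_force())
```

```text
enter 1 hit False 27.3083 [ 0.2074041  -0.02064606 -0.26411233]
gap 0.016571050631873276 [ 0.55026433 -0.24806719 -0.721418  ]
1 False
False [-6.39246462 -1.75451425  3.28582704]
t 30.9833
enter 3 hit False 33.15 [0.25536478 0.808097   0.06987939]
gap 0.016546953886268246 [ 0.3357835  -0.21194666  0.33038035]
3 False
False [ 4.02643547  2.85989764 -1.97749537]
t 36.825
1 theta 1.58 159 [-0.0014 -0.004 ] len 0.065
2 theta 1.57 216 [-0.0011 -0.0026] len 0.063
3 theta 1.58 215 [-0.0013 -0.0032] len 0.063
4 theta 1.57 183 [-0.0021 -0.0025] len 0.062
cover z 0.1084 slope [ 0.002 -0.   ]
1 theta 1.57 326 [0.001  0.0012] len 0.063
2 theta 1.57 298 [0.0012 0.0018] len 0.063
3 theta 1.57 304 [0.0008 0.0018] len 0.064
4 theta 1.58 289 [0.0002 0.0014] len 0.063
cover z 0.1092 slope [0.    0.003]
top coupling_mid [(0.87, [467.0, 295.0]), (0.24, [122.0, 288.0])]
top tin_mid [(0.77, [122.0, 288.0]), (0.62, [324.0, 220.0])]
top wrench_grip [(0.81, [464.0, 207.0])]
side coupling_mid [(0.71, [279.0, 392.0])]
side tin_mid [(0.61, [245.0, 184.0]), (0.59, [284.0, 214.0])]
side wrench_grip [(0.61, [382.0, 411.0])]
39.475 [-0.22753471 -0.82084983 -0.19688319]
```

View pics/t4.png

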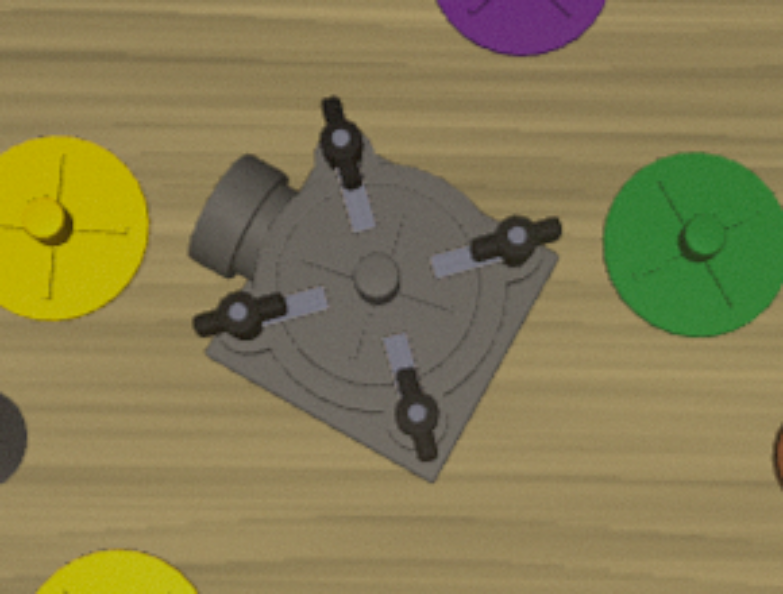

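In the crop, all four fingers point at the handle (377,278). The cover is flat, and the robot is clear at its start pose.

```bash
python3 -c "
from bench import *
close_job()"
```

```text
the job is handed in; nothing more can be done
```

All four clamp knobs are fully home, the cover is seated flat, and I handed the job in at about 39.5 s of the 72 s allowed.

- **First pass:** I turned open knobs 2 and 4 to half-way. All four knobs then measured 0.73–0.82 rad.
- **Second pass:** I turned the knobs home in star order: 4, then the opposite knob 2, then 1, then the opposite knob 3.
- **Last checks:** Both cameras read all four knobs at 1.57–1.58 rad. The cover's top surface is 8–9 mm above the fitting's top face, which matches its 8 mm rim plate, and its tilt is about 0.003 rad or less. The coupling, tin and wrench appear within about 3 pixels of where they started, and the arm is back at its start pose, clear of everything.
- **Disagreements:** The two cameras differ by 3–5 mm in the horizontal position of the knobs, so I worked from their average. Only knob 4 triggered the 10 N contact stop. The other three ran to their commanded end without it, but the pictures show them at the stop too.

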